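# Load a ring specimen and slide its carrier out into the light beam

## Robot

A 7-joint arm with a two-finger parallel gripper is mounted at the origin on the work surface. World frame = base frame: x ahead of the robot, y to its left, z up, the work surface at z = 0. Lengths are in m, angles in rad, forces in N, time in s.
With the tool pointing down it reaches from about 0.425 to 0.875 m from the base axis. Payload 4.7 kg.
Tool frame: the origin (TCP) lies between the finger pads, 19 mm behind the fingertips; this is the grasp point; z points along the fingers, y is the direction in which the jaws open and shut (so a half turn about z gives the same grasp; the last joint's range is limited). The gripper opens to 87 mm and grips with 3 to 60 N. Pads are 19 mm wide; open, the fingers measure 117 mm over their backs; the gripper's body (75 mm by 190 mm) begins 51 mm behind the grasp point.
Start: joints at [1.312, 0.321, -0.07, 1.45, 0.023, 1.371, -0.057], TCP at [0.175, -0.626, 0.241] pointing down, gripper open.
Joint ranges: [-2.86, 2.86], [-0.3, 2.09], [-1.38, 1.24], [0.06, 2.45], [-1.56, 4.7], [0.09, 2.05], [-2.69, 2.69]. Speed limits (rad/s): [2.57, 2.57, 3.14, 3.14, 3.14, 3.14, 3.14].

## Interface

Orientations are given as a rotation vector (axis times angle).
In Python, from bench import get_state, eyes, job gives the robot as it stands. The module is installed in compiled form; this text tells all that it offers.
- The arm moves only by the shell command python3 -m jog 'ROWS' [FORCE]. ROWS is JSON, a list that holds one entry, the list of rows, each a list of 5 numbers: the opening, from 0 (shut) to 1 (fully open), then the shift along the tool's x, y, z in units of 40 mm (1.0 is 40 mm), then the turn about the tool's z in units of 5 degrees (1.0 is 5 degrees). In form: [[[jaw, dx, dy, dz, turn], ...]]. A call has 1 to 10 rows; each row shifts and turns the commanded pose from where the row before left it, along the tool's axes as they then stand; what a row does not reach is not made up. A row lasts 1/8 s, in which the tool goes at most 62.5 mm and 10.7 degrees, less where a joint would pass 70% of its speed; a pose out of reach is approached as far as the arm can. A call is refused whole if a number of a shift passes 1 or a number of a turn 1, either way. A call with a gripper value outside its range is refused whole. The fingers move at their own pace and stop on an object; FORCE is the grip in N (left out, the last holds). Time passes only in rows, so rows that do not move let the fingers close. It gives the time, the measured TCP pose, the force and the opening at its end, in the units of the state.
- get_state(): the state, without advancing time (a new reading comes with each control period).
- eyes.get_image(name): name is "side" or "top" or "wrist"; returns (picture, depth): 480x640x3 uint8, red, green, blue; 480x640 float32, m along the optical axis (not along the pixel's ray), 0 where there is no reading.
- eyes.camera_params(name): a dict with "camera_matrix" (3x3 intrinsics, pixels), "pose" (4x4, takes a point from camera to world coordinates); the wrist camera has in their place "mount" (4x4, takes a point from camera to tool coordinates, whose origin is the TCP and whose axes are the flange's). Camera axes: x right, y down, z forward; pixel columns grow to the right and rows downward; lengths in m; the calibration is good to about 2 mm. A picture is of the moment at which its call begins: read the wrist's pose just before it. camera_params takes no time and is no camera call.
- job.close_job(): hands the job in, once; it reports no verdict.
The state is a dict: "time": time; "joint_positions": joint angles; "qd": joint speeds; "joint_torque": joint torques, N m; "position": TCP position; "tool_rot": TCP orientation; "ft_force": force on the tool from outside, world axes, zero at the start; "torque": the same for the moment, N m; "grip_width": opening from 0.0 (shut) to 1.0 (fully open).
Only numpy, scipy, OpenCV 4.12 (cv2) and the standard library are available. Lean on these libraries where they do the work, as an engineer would, in place of code of your own. Each camera call takes 0.05 s, during which the arm holds its last target. There are 200 camera calls.

## Task

Lower the brass ring over the carrier's upright post, without dropping it, until it sits on the shoulder, and let go of it while the carrier is still drawn back on the black stage. Then take the black grip at the carrier's near end and slide the carrier flat along its guides, out between lamp and camera, until the red line across it is level with the stage's far edge, where the red ticks are. Loaded and that far out it would tip over, so finish still holding the grip, with the carrier lying flat and still; do not bump the lamp or the camera, and leave the other small things where they are.

Things in the scene. Friction and masses are not known exactly. Their poses are not given: they have to be found in the camera images.
- stage: Fixed black sample stage, turned up to 0.25 rad about z. Origin: on the bench under the centre of its top. x: slide direction, away from the robot; y: across. Top 160 mm (x) by 110 mm (y), 100 mm above the bench. Two knobs on its -y side reach 92 mm from the middle, below 75 mm height. A cross rail, 60 mm wide, 30 mm high, lies along y at x = 170 mm and carries lamp and camera.
- stage_edge (a point): Middle of the far top edge of the stage top (80 mm outward of the stage's origin, 100 mm up); axes as the stage. Two red ticks on the stage top lie at this edge. Two steel guide strips run along x on the stage top, 8 mm wide, 5 mm high, inner faces 32 mm either side of the middle; the carrier lies between them with 2 mm play each side.
- lamp: Fixed flat back-light on the rail: black box with a round white face 60 mm wide; its frame is the stage's. It occupies x 130 to 210 mm, y 180 to 285 mm, up to 170 mm height in the stage's frame.
- camera_unit: Fixed measuring camera with lens on the rail, across from the lamp; its frame is the stage's. It occupies x 130 to 210 mm, y -150 to -370 mm, up to 160 mm height in the stage's frame.
- carrier: Loose aluminium plate, 220 mm (x) by 60 mm (y) by 8 mm thick, about 0.4 kg, lying on the stage between the guides, tail towards the robot. Origin: centre of its underside; x along its length, outward to the post end, as the stage's x. Slides easily (friction about 0.2), no catches. With the ring on and the red line at the stage edge it tips outward unless its tail is held.
- carrier_line (a point): Middle of the red line across the top face of the carrier (5 mm tailward of its origin, 8 mm above its underside).
- carrier_seat (a point): Centre of the top of the carrier's round shoulder (36 mm diameter, 10 mm high), 85 mm outward of the carrier's origin and 18 mm above its underside. From it the upright post rises 34 mm: 22 mm diameter, the last 4 mm tapering to 14 mm.
- carrier_grip (a point): Centre of the black grip block standing on the carrier's tail, 90 mm tailward of its origin: 34 mm long (carrier x), 14 mm wide (y), 24 mm high; its centre is 12 mm above the plate's top face.
- brass_ring: Loose brass ring specimen lying flat on the bench to the robot's left: 48 mm outer diameter, 26 mm bore, 24 mm high, about 0.26 kg. Origin: centre of its underside, z along the bore.
- dark_ring: Bystander: dark steel ring, 42 mm diameter, 18 mm bore, 16 mm high, loose on the bench. Origin: centre of its underside.
- vial: Bystander: white sample vial, 28 mm diameter, 55 mm high, loose on the bench. Origin: centre of its underside.
- driver: Bystander: blue screwdriver 150 mm long lying on the bench to the robot's right. Origin: under its middle.
Not all that is in view belongs to the job. Of the things like the carrier, leave any that is green; of the rest the larger one is meant.

How it is judged:
By the outcome, as a careful person would: the job done as asked, in the order asked, and still so for the second after the job is handed in, while the arm keeps its last pose, push and grip.
It also fails if it takes over 59 s, if anything falls off the work surface, if the arm or the gripper's body presses on something with over 40 N, if the wrist force passes 120 N, or if a joint passes its speed limit or range.

## Working session

There is one attempt and no reset: what is moved stays moved. The work goes in short steps, Python scripts to look and compute and a shell command to move; the robot and the scene stay as the last step left them, time stands still between calls to the robot, and variables do not carry over. Pictures are saved under pics/ and viewed, about 8 in all and at most 12, crops included, and the job is handed in when it is done.

```bash
mkdir -p pics; cat > h.py <<'E'
import numpy as np, cv2
from scipy.spatial.transform import Rotation as R
from bench import get_state, eyes, job
def shot(n):
    s=get_state(); im,d=eyes.get_image(n); p=eyes.camera_params(n); K=np.array(p["camera_matrix"])
    if n=="wrist":
        T=np.eye(4);T[:3,:3]=R.from_rotvec(s["tool_rot"]).as_matrix();T[:3,3]=s["position"];T=T@np.array(p["mount"])
    else: T=np.array(p["pose"])
    return im,d,K,T
def ray(K,T,u,v,z):
    d=T[:3,:3]@np.linalg.solve(K,[u,v,1.]); c=T[:3,3]; return c+d*(z-c[2])/d[2]
def cloud(d,K,T):
    v,u=np.indices(d.shape); P=np.stack([u,v,np.ones_like(u)],-1)@np.linalg.inv(K).T*d[...,None]
    return P@T[:3,:3].T+T[:3,3]
def save(n,im,crop=None,s=1):
    if crop: im=im[crop[1]:crop[3],crop[0]:crop[2]]
    cv2.imwrite("pics/"+n,cv2.resize(im[...,::-1],None,fx=s,fy=s,interpolation=cv2.INTER_CUBIC))
E
python3 - <<'E'
from h import *
for n in("top","side"):
    im,d,K,T=shot(n); save(n+"0.png",im); np.savez(n+"0.npz",im=im,d=d,K=K,T=T); print(n,K.round(1).tolist(),T.round(3).tolist())
s=get_state();print({k:np.round(v,3).tolist() for k,v in s.items()})
print(R.from_rotvec(s["tool_rot"]).as_matrix().round(3)); print(np.round(eyes.camera_params("wrist")["mount"],3))
E
```

```text
top [[530.2, 0.0, 317.9], [0.0, 530.2, 238.8], [0.0, 0.0, 1.0]] [[-0.02, -0.998, 0.068, 0.374], [-0.999, 0.022, 0.032, -0.048], [-0.034, -0.067, -0.997, 1.183], [0.0, 0.0, 0.0, 1.0]]
side [[543.6, 0.0, 323.5], [0.0, 543.6, 236.5], [0.0, 0.0, 1.0]] [[-0.865, -0.325, 0.384, 0.017], [-0.502, 0.525, -0.687, 0.749], [0.021, -0.786, -0.617, 0.809], [0.0, 0.0, 0.0, 1.0]]
{'time': 0.1, 'joint_positions': [1.312, 0.322, -0.07, 1.452, 0.023, 1.371, -0.057], 'qd': [0.001, -0.001, 0.0, -0.004, 0.0, -0.002, 0.001], 'joint_torque': [-0.0, -49.257, -0.406, -31.34, -0.064, 0.04, 0.0], 'position': [0.175, -0.626, 0.24], 'tool_rot': [-3.111, -0.427, 0.001], 'ft_force': [0.618, 0.436, 0.272], 'torque': [0.0, -0.015, 0.02], 'grip_width': 1.002}
[[ 0.963  0.269 -0.001]
 [ 0.269 -0.963  0.002]
 [-0.    -0.002 -1.   ]]
[[ 0.    -0.959 -0.284  0.078]
 [ 1.     0.     0.    -0.001]
 [-0.    -0.284  0.959 -0.144]
 [ 0.     0.     0.     1.   ]]
```

View pics/top0.png

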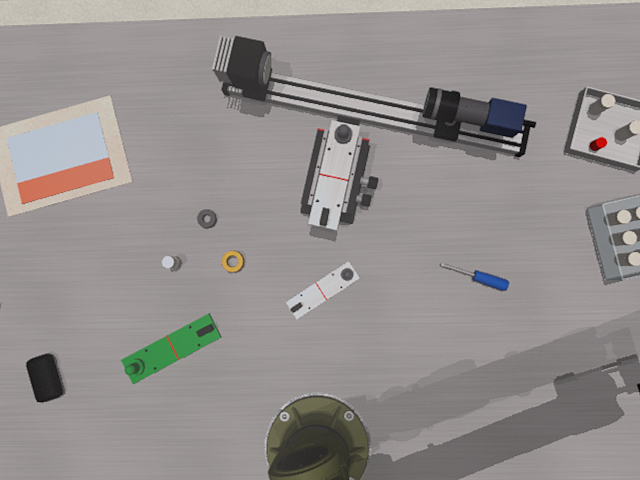

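View pics/side0.png

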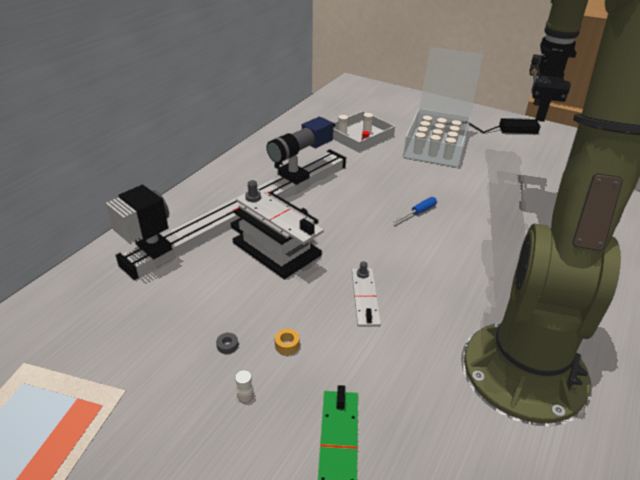

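Top view: the carrier candidates are the white plate on the stage (335,175), a smaller white plate on the bench (322,290) and a green one (170,348). I choose the one on the stage, as the larger that isn't green. Ring candidates are brass (232,261) and dark (207,218), so I choose the brass one. Next I measure both and check with one crop.

```bash
cat > m.py <<'E'
from h import *
def big(m,box):
    k=np.zeros(m.shape,np.uint8); x0,y0,x1,y1=box; k[y0:y1,x0:x1]=m[y0:y1,x0:x1]; return k
E
python3 - <<'E'
from m import *
f=np.load("top0.npz"); im,d,K,T=[f[k] for k in("im","d","K","T")]
h=cv2.cvtColor(im,cv2.COLOR_RGB2HSV); H,S,V=h[...,0],h[...,1],h[...,2]; P=cloud(d,K,T)
# ring
m=big((S>120)&(H>12)&(H<30)&(V>90),(200,235,265,290)); c=max(cv2.findContours(m,0,1)[0],key=cv2.contourArea)
(u,v),r=cv2.minEnclosingCircle(c); e=cv2.fitEllipse(c); print("ring px",u,v,r,e, ray(K,T,*e[0],.018), "diam",(e[1][0]+e[1][1])/2/530.2*(1.18-.02))
pp=P[m>0]; print("ring z pct",np.percentile(pp[:,2],[5,50,95]), "mean top",pp[pp[:,2]>.02].mean(0))
# carrier plate: white on stage
m=big((S<40)&(V>190)&(abs(P[...,2]-.108)<.008),(290,110,380,240)); c=max(cv2.findContours(m,0,1)[0],key=cv2.contourArea)
b=cv2.boxPoints(cv2.minAreaRect(c)); W=np.array([ray(K,T,*q,.108) for q in b]); print("plate corners",W.round(4).tolist(), [np.linalg.norm(W[i]-W[i-1]).round(4) for i in range(4)], "mid",W.mean(0))
print("plate z",np.median(P[m>0][:,2]))
m=big((S>120)&((H<8)|(H>172))&(V>120),(290,110,380,240)); n,l,st,ce=cv2.connectedComponentsWithStats(m)
for i in range(1,n): print("red",st[i].tolist(),ce[i].round(1),ray(K,T,*ce[i],.108 if st[i][4]>20 else .1), np.median(P[l==i][:,2]))
for z0,z1,nm in((.145,.16,"post top"),(.126,.138,"grip top")):
    m=big((P[...,2]>z0)&(P[...,2]<z1)&(V<140),(290,110,380,240)); n,l,st,ce=cv2.connectedComponentsWithStats(m)
    for i in range(1,n):
        if st[i][4]>15: print(nm,st[i].tolist(),ce[i].round(1),P[l==i].mean(0))
a=im[105:305,190:390]; save("c1.png",a,s=3)
E
```

```text
ring px 232.3448944091797 261.1856994628906 10.720974922180176 ((232.24679565429688, 261.0303649902344), (20.362613677978516, 20.601207733154297), 90.85798645019531) [0.40838791 0.18048484 0.018     ] diam 0.04481142289410982
ring z pct [0.01616101 0.02360842 0.02797239] mean top [0.40827537 0.18019893 0.02426713]
plate corners [[0.4803, 0.006, 0.108], [0.5792, -0.018, 0.108], [0.565, -0.074, 0.108], [0.4665, -0.0499, 0.108]] [np.float64(0.0575), np.float64(0.1017), np.float64(0.0578), np.float64(0.1015)] mid [ 0.52273951 -0.03396288  0.108     ]
plate z 0.10813790931443701
red [318, 128, 6, 3, 11] [320.7 129.3] [ 0.67570399 -0.02306271  0.1       ] 0.10031813541787304
red [363, 138, 6, 3, 11] [365.3 138.7] [ 0.6530921  -0.11482785  0.1       ] 0.10172513077684942
red [319, 174, 29, 7, 35] [333.2 176.8] [ 0.57386465 -0.04681412  0.108     ] 0.10837409992651814
post top [338, 124, 11, 12, 96] [342.8 129.2] [ 0.66040585 -0.06785876  0.15081567]
grip top [338, 133, 10, 5, 20] [342.8 135.4] [ 0.6527388  -0.06803112  0.13281985]
grip top [320, 207, 9, 18, 110] [323.9 215.7] [ 0.49153231 -0.02649727  0.13210178]
```

View pics/c1.png

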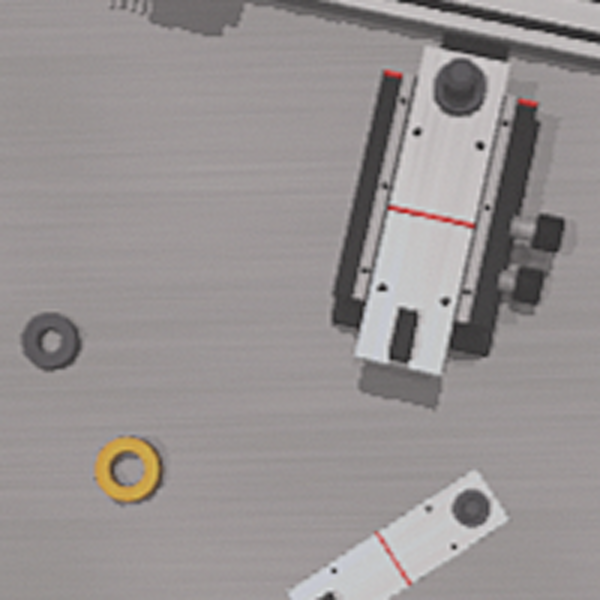

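Crop: the large white carrier on the stage has its post at (460,85), line at (431,216) and grip at (403,335). The brass ring is at (128,468), and its size and height match the description. The stage yaw is −0.24 from both the ticks and the post–grip line. I'll go around the base towards the ring.

```bash
python3 -m jog '[[[1,0.96,-0.54,0,0],[1,0.96,-0.54,0,0],[1,0.96,-0.54,0,0],[1,0.96,-0.54,0,0],[1,0.96,-0.54,0,0],[1,0.96,-0.54,0,0],[1,0.96,-0.54,0,0],[1,0.96,-0.54,0,0],[1,0.96,-0.54,0,0],[1,0.96,-0.54,0,0]]]' 30
python3 -m jog '[[[1,0.96,-0.54,0,0],[1,0.96,-0.54,0,0],[1,0,-1,0,0],[1,0,-1,0,0],[1,0,-1,0,0],[1,0,-1,0,0],[1,0,-1,0,0],[1,0,-1,0,0],[1,0,-1,0,0],[1,0,-1,0,0]]]'
cat > go.py <<'E'
# offset to world target in jog units, tool axes
from h import *
import sys
t=np.array([float(a) for a in sys.argv[1:4]]); s=get_state(); M=R.from_rotvec(s["tool_rot"]).as_matrix()
print("pos",np.round(s["position"],4),"yaw",np.arctan2(M[1,0],M[0,0]).round(4),"tilt",M[:,2].round(4),"F",np.round(s["ft_force"],1),"grip",s["grip_width"],"t",s["time"])
print("units",(M.T@(t-s["position"])/.04).round(2), "turn",(np.degrees(np.arctan2(M[1,0],M[0,0])+.241)/5).round(2),"q",np.round(s["joint_positions"],2))
E
python3 go.py .4083 .1803 .1
```

```text
time: 1.35
position: [0.4873, -0.3134, 0.2408]
tool_rot: [-3.112, -0.427, 0.001]
ft_force: [0.9, 0.5, 0.5]
grip_width: 1.002
time: 2.6
position: [0.462, 0.0571, 0.2409]
tool_rot: [3.112, 0.427, -0.001]
ft_force: [0.9, -0.2, -1.0]
grip_width: 0.997
pos [0.462  0.0571 0.2409] yaw 0.2727 tilt [-4.e-04 -3.e-04 -1.e+00] F [ 0.9 -0.2 -1. ] grip 0.9970836338888929 t 2.6
units [-0.46 -3.33  3.52] turn 5.89 q [ 0.5  -0.06 -0.65  1.87 -0.04  1.32 -1.44]
```

```bash
python3 -m jog '[[[1,-0.11,-0.8,0.2,0],[1,-0.11,-0.8,0.8,0],[1,-0.11,-0.8,0.8,0],[1,-0.11,-0.8,0.8,0],[1,0,0,0.4,0],[1,0,0,0,0]]]'
python3 go.py .4083 .1803 .1
python3 - <<'E'
from m import *
im,d,K,T=shot("wrist"); h=cv2.cvtColor(im,cv2.COLOR_RGB2HSV); H,S,V=h[...,0],h[...,1],h[...,2]; P=cloud(d,K,T)
m=((S>120)&(H>12)&(H<30)&(V>70)&(abs(P[...,2]-.024)<.004)).astype(np.uint8); c=max(cv2.findContours(m,0,1)[0],key=cv2.contourArea)
e=cv2.fitEllipse(c);print(e,ray(K,T,*e[0],.024),np.median(P[m>0],0)); 
W=np.array([ray(K,T,*q[0],.024) for q in c]);(a,b),r=cv2.minEnclosingCircle(W[:,:2].astype(np.float32)*1000);print("circ",a,b,r)
save("w1.png",im)
E
```

```text
time: 3.35
position: [0.4106, 0.1736, 0.1202]
tool_rot: [3.112, 0.427, -0.004]
ft_force: [0.2, 0.7, 0.6]
grip_width: 1.004
pos [0.4106 0.1736 0.1202] yaw 0.2729 tilt [-2.5e-03 -8.0e-04 -1.0e+00] F [0.2 0.7 0.6] grip 1.0037403878089055 t 3.35
units [-0.01 -0.18  0.5 ] turn 5.89 q [ 0.36  0.02 -0.82  2.06  0.02  1.07 -1.76]
((308.164306640625, 253.3181915283203), (75.5384292602539, 78.11573791503906), 96.43997192382812) [0.40902115 0.17979654 0.024     ] [0.40939477 0.17979552 0.02434488]
circ 408.34954833984375 179.72364807128906 23.95145034790039
```

View pics/w1.png

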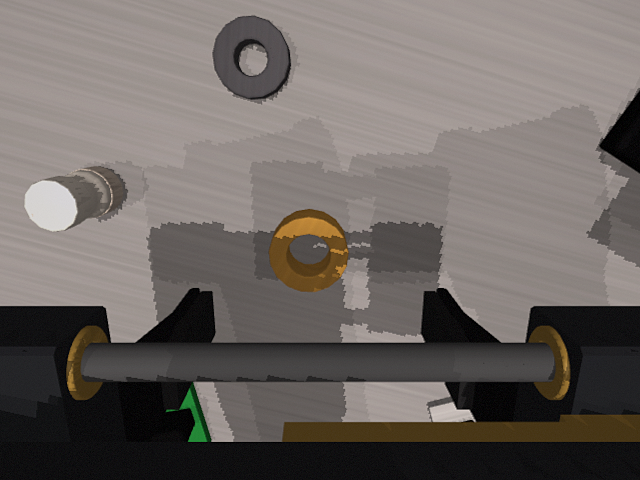

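The wrist view shows the brass ring at (308,253), diameter 48 mm, at (0.4085, 0.1798), which agrees with the top view. The dark ring (252,58) and vial (52,205) are clear of the fingers. I'll descend.

```bash
python3 -m jog '[[[1,0,-0.1,0.5,0],[1,0,0,0.5,0],[1,0,0,0.4,0],[1,0,0,0,0],[1,0,0,0,0]]]'
python3 go.py .4085 .1798 .0225
```

```text
time: 4.03
position: [0.411, 0.1783, 0.0659]
tool_rot: [-3.112, -0.426, -0.002]
ft_force: [0.3, 0.3, 0.7]
grip_width: 1.002
pos [0.411  0.1783 0.0659] yaw 0.2723 tilt [ 1.e-03  2.e-04 -1.e+00] F [0.3 0.3 0.7] grip 1.0017559705907304 t 4.025
units [-0.05 -0.05  1.09] turn 5.88 q [ 0.33  0.13 -0.83  2.11  0.11  0.95 -1.86]
```

```bash
python3 -m jog '[[[1,-0.05,-0.05,0.5,0],[1,0,0,0.4,0],[1,0,0,0.17,0],[1,0,0,0,0],[0.4,0,0,0,0],[0.3,0,0,0,0],[0.3,0,0,0,0],[0.3,0,0,0,0],[0.3,0,0,0,0],[0.3,0,0,0,0]]]' 30
python3 go.py .4085 .1798 .0225
```

```text
time: 5.28
position: [0.4079, 0.1796, 0.0225]
tool_rot: [3.112, 0.427, 0.0]
ft_force: [-0.2, -0.5, 1.3]
grip_width: 0.546
pos [0.4079 0.1796 0.0225] yaw 0.2728 tilt [ 1.e-04 -4.e-04 -1.e+00] F [-0.2 -0.5  1.3] grip 0.5455567827843871 t 5.275
units [ 0.02 -0.   -0.  ] turn 5.89 q [ 0.29  0.21 -0.81  2.14  0.2   0.86 -1.93]
```

```bash
python3 -m jog '[[[0.3,0,0,-0.3,0],[0.3,0,0,-0.7,0],[0.3,0,0,-0.8,0.98],[0.3,0,0,-0.8,0.98],[0.3,0,0,-0.8,0.98],[0.3,0,0,-0.8,0.98],[0.3,0,0,-0.8,0.98],[0.3,0,0,-0.4,0.98],[0.3,0,0,0,0]]]' 40
python3 go.py .6404 -.0579 .24
```

```text
time: 6.4
position: [0.4082, 0.1802, 0.2396]
tool_rot: [-3.119, 0.374, -0.004]
ft_force: [-0.8, 0.1, -2.5]
grip_width: 0.538
pos [0.4082 0.1802 0.2396] yaw -0.2389 tilt [ 2.6e-03  1.0e-04 -1.0e+00] F [-0.8  0.1 -2.5] grip 0.5384768905994424 t 6.4
units [7.05 4.41 0.01] turn 0.02 q [ 0.4  -0.13 -0.8   1.91 -0.09  1.32 -2.18]
```

```bash
python3 -m jog '[[[0.3,0.4,0.3,0,0],[0.3,0.9,0.6,0,0],[0.3,0.9,0.6,0,0],[0.3,0.9,0.6,0,0],[0.3,0.9,0.6,0,0],[0.3,0.9,0.6,0,0],[0.3,0.9,0.5,0,0],[0.3,0.5,0.3,0,0],[0.3,0,0,0,0],[0.3,0,0,0,0]]]' 40
python3 go.py .6604 -.0679 .24
python3 - <<'E'
from m import *
im,d,K,T=shot("wrist"); P=cloud(d,K,T); np.savez("w2.npz",im=im,d=d,K=K,T=T)
m=((abs(P[...,2]-.152)<.0025)&(P[...,0]<.75)).astype(np.uint8); n,l,st,ce=cv2.connectedComponentsWithStats(m)
for i in range(1,n):
    if st[i][4]>60: print(st[i].tolist(),ce[i].round(1),P[l==i].mean(0).round(4))
save("w2.png",im)
E
```

```text
time: 7.65
position: [0.6128, -0.0395, 0.2369]
tool_rot: [-3.119, 0.375, 0.004]
ft_force: [0.3, 0.7, -2.7]
grip_width: 0.538
pos [ 0.6128 -0.0395  0.2369] yaw -0.2396 tilt [-2.8e-03  9.0e-04 -1.0e+00] F [ 0.3  0.7 -2.7] grip 0.5380110306871075 t 7.65
units [ 1.33  0.41 -0.08] turn 0.02 q [ 0.52  0.31 -0.62  1.53  0.18  1.36 -1.92]
[334, 144, 38, 39, 1041] [352.3 163.4] [ 0.6606 -0.0696  0.1518]
```

View pics/w2.png

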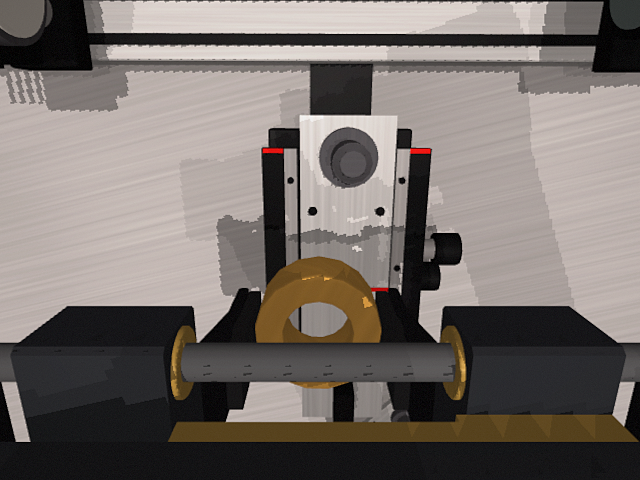

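The wrist view shows the ring held level at (318,322), the post top at (350,163), and the ticks at (273,151) and (420,151). Now I measure the ring's offset from the TCP, the post centre and the stage edge.

```bash
python3 - <<'E'
from m import *
f=np.load("w2.npz"); im,d,K,T=[f[k] for k in("im","d","K","T")]; P=cloud(d,K,T)
h=cv2.cvtColor(im,cv2.COLOR_RGB2HSV); H,S,V=h[...,0],h[...,1],h[...,2]
s=get_state(); p=np.array(s["position"])
m=big((S>120)&(H>12)&(H<30),(240,240,400,345)); q=P[m>0]; print("ring z",np.percentile(q[:,2]-p[2],[5,50,95]))
g=m*(abs(P[...,2]-p[2]-.0015)<.004); q=P[g>0]
# outer rim circle: outer points beyond hull of visible upper half
from scipy.optimize import least_squares
c=max(cv2.findContours(m.astype(np.uint8),0,1)[0],key=cv2.contourArea)[:,0]
W=np.array([ray(K,T,*x,p[2]+.0015) for x in c])
M=R.from_rotvec(s["tool_rot"]).as_matrix(); L=(W-p)@M
k=(c[:,1]<325)&(c[:,0]>262)&(c[:,0]<376); L=L[k]
r=least_squares(lambda a:np.hypot(L[:,0]-a[0],L[:,1]-a[1])-a[2],[0,0,.024],loss="soft_l1",f_scale=.0005); print("ring centre in tool, r",r.x.round(4))
# post top ellipse via 14mm flat + whole 22mm cylinder
m=((abs(P[...,2]-.152)<.0015)&(P[...,0]<.75)).astype(np.uint8); c=max(cv2.findContours(m,0,1)[0],key=cv2.contourArea)
W=np.array([ray(K,T,*x[0],.152)[:2] for x in c],np.float32); print("post circ",cv2.minEnclosingCircle(W*1000))
print("post in tool",((np.r_[np.array(cv2.minEnclosingCircle(W*1000)[0])/1000,.152]-p)@M).round(4))
# ticks
m=((S>120)&((H<8)|(H>172))&(V>100)&(abs(P[...,2]-.1)<.006)).astype(np.uint8); n,l,st,ce=cv2.connectedComponentsWithStats(m)
u=np.array([np.cos(-.241),np.sin(-.241)])
for i in range(1,n):
    if st[i][4]>20:
        q=P[l==i]; print(st[i].tolist(),q.mean(0).round(4),"along",np.percentile(q[:,:2]@u,[2,50,98]).round(4))
E
```

```text
ring z [-0.01832357  0.00061823  0.00198255]
ring centre in tool, r [0.0102 0.0001 0.0203]
post circ ((660.55615234375, -69.27010345458984), 9.434407234191895)
post in tool [0.0538 0.0182 0.0854]
[262, 148, 22, 6, 108] [ 0.6749 -0.0242  0.1009] along [0.6593 0.6613 0.6625]
[410, 148, 21, 6, 123] [ 0.6521 -0.1164  0.1005] along [0.6595 0.6609 0.6624]
```

```bash
python3 - <<'E'
from m import *
from scipy.optimize import least_squares
f=np.load("w2.npz"); im,d,K,T=[f[k] for k in("im","d","K","T")]; P=cloud(d,K,T)
h=cv2.cvtColor(im,cv2.COLOR_RGB2HSV); H,S=h[...,0],h[...,1]
s=get_state(); p=np.array(s["position"]); M=R.from_rotvec(s["tool_rot"]).as_matrix()
def fit(W,n):
    L=(W-p)@M; r=least_squares(lambda a:np.hypot(L[:,0]-a[0],L[:,1]-a[1])-a[2],[0,0,.02],loss="soft_l1",f_scale=.0005); print(n,r.x.round(4),"res",np.abs(r.fun).mean().round(5),len(L))
m=big((S>120)&(H>12)&(H<30),(240,240,400,345))
c=max(cv2.findContours(m,0,1)[0],key=cv2.contourArea)[:,0]; k=(c[:,1]<295)
fit(np.array([ray(K,T,*x,p[2]-.0225) for x in c[k]]),"bottom outer rim (r .024)")
# bore: inner non-brass hole, upper edge = top face bore, near (image-up) side
mm=big(1-m,(285,300,352,340)); n,l,st,ce=cv2.connectedComponentsWithStats(mm)
for i in range(1,n):
    print(st[i].tolist(),ce[i])
t=m*((P[...,2]>p[2]+.0005)); q=P[t>0]; L=(q-p)@M; r=np.hypot(L[:,0],L[:,1]); print("top face pts x range",np.percentile(L[:,0],[0.5,99.5]).round(4),"y",np.percentile(L[:,1],[.5,99.5]).round(4),len(L))
E
```

```text
bottom outer rim (r .024) [-0.0013 -0.      0.0238] res 0.00016 130
[288, 302, 60, 35, 1524] [317.82677165 318.78871391]
top face pts x range [-0.0032  0.0777] y [-0.0226  0.0229] 3886
```

```bash
python3 -m jog '[[[0.3,0.4,0.15,0,0],[0.3,0.5,0.16,0,0],[0.3,0.46,0.15,0,0],[0.3,0,0,0.4,0],[0.3,0,0,0.5,0],[0.3,0,0,0.4,0],[0.3,0,0,0.1,0],[0.3,0,0,0,0],[0.3,0,0,0,0]]]' 40
python3 go.py .6606 -.0692 .1405
python3 - <<'E'
from m import *
im,d,K,T=shot("wrist"); P=cloud(d,K,T); np.savez("w3.npz",im=im,d=d,K=K,T=T)
im2,d2,K2,T2=shot("side"); np.savez("s3.npz",im=im2,d=d2,K=K2,T=T2)
a=cv2.resize(im[230:410,220:420],None,fx=2.2,fy=2.2); b=cv2.resize(im2[130:280,200:360],None,fx=2.2,fy=2.2)
H=max(a.shape[0],b.shape[0]); f=lambda x:np.pad(x,((0,H-x.shape[0]),(0,0),(0,0))); save("c3.png",np.hstack([f(a),f(b)]))
E
```

```text
time: 8.82
position: [0.6625, -0.0703, 0.1833]
tool_rot: [3.119, -0.377, 0.002]
ft_force: [0.8, -0.1, -1.9]
grip_width: 0.546
pos [ 0.6625 -0.0703  0.1833] yaw -0.2403 tilt [ 1.5e-03 -2.0e-04 -1.0e+00] F [ 0.8 -0.1 -1.9] grip 0.5455195820001218 t 8.825
units [-0.05 -0.02  1.07] turn 0.01 q [ 0.5   0.45 -0.59  1.47  0.25  1.3  -1.91]
```

View pics/c3.png

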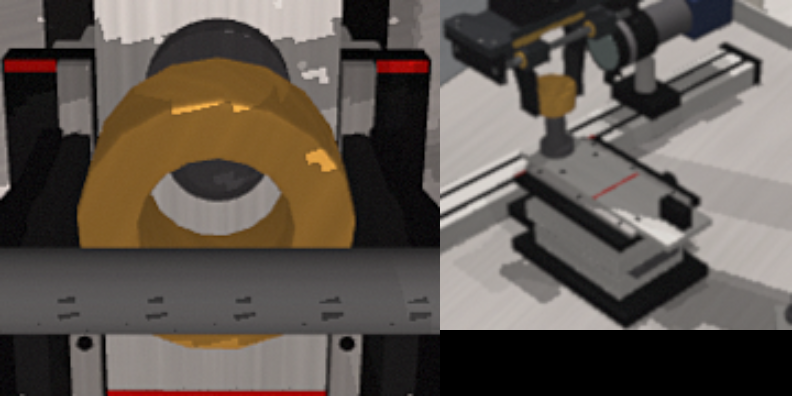

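The left crop (wrist) has the ring spanning 78–355 and the shoulder 147–290, so they are centred in y. The right crop (side) has ring and post both centred at about column 557. I'll lower gently.

```bash
python3 -m jog '[[[0.3,-0.02,0,0.15,0],[0.3,0,0,0.2,0],[0.3,0,0,0.15,0],[0.3,0,0,0,0]]]' 40
python3 go.py .6606 -.0692 .1405
```

```text
time: 9.43
position: [0.6606, -0.0702, 0.1613]
tool_rot: [3.119, -0.377, -0.003]
ft_force: [-0.6, 0.6, -2.2]
grip_width: 0.545
pos [ 0.6606 -0.0702  0.1613] yaw -0.2404 tilt [-1.8e-03  2.0e-04 -1.0e+00] F [-0.6  0.6 -2.2] grip 0.5451857310112043 t 9.425
units [-0.01 -0.03  0.52] turn 0.01 q [ 0.5   0.46 -0.58  1.49  0.26  1.27 -1.92]
```

```bash
python3 -m jog '[[[0.3,0,0,0.2,0],[0.3,0,0,0.2,0],[0.3,0,0,0.08,0],[0.3,0,0,0,0]]]' 40
python3 go.py .6606 -.0692 .1405
```

```text
time: 9.93
position: [0.661, -0.0702, 0.1428]
tool_rot: [3.119, -0.377, -0.001]
ft_force: [0.2, 0.7, -2.7]
grip_width: 0.54
pos [ 0.661  -0.0702  0.1428] yaw -0.2403 tilt [-8.e-04  0.e+00 -1.e+00] F [ 0.2  0.7 -2.7] grip 0.5398218427694753 t 9.925
units [-0.02 -0.02  0.06] turn 0.01 q [ 0.5   0.47 -0.58  1.51  0.27  1.23 -1.93]
```

```bash
python3 -m jog '[[[0.3,0,0,0.04,0],[0.3,0,0,0.03,0],[0.3,0,0,0.02,0],[0.3,0,0,0,0]]]' 40
python3 go.py .6606 -.0692 .1405
```

```text
time: 10.42
position: [0.6614, -0.0702, 0.1406]
tool_rot: [3.119, -0.377, 0.001]
ft_force: [-2.7, -0.7, 3.3]
grip_width: 0.542
pos [ 0.6614 -0.0702  0.1406] yaw -0.2403 tilt [ 7.e-04 -4.e-04 -1.e+00] F [-2.7 -0.7  3.3] grip 0.5416581107670373 t 10.425
units [-0.03 -0.02  0.  ] turn 0.01 q [ 0.5   0.48 -0.58  1.52  0.27  1.23 -1.93]
```

Contact came at exactly the expected height (TCP 0.1405), so the ring is seated. I'll release and lift.

```bash
python3 -m jog '[[[0.65,0,0,0,0],[0.75,0,0,0,0],[0.75,0,0,0,0],[0.75,0,0,-0.3,0],[0.75,0,0,-0.6,0],[0.75,0,0,-0.7,0],[0.75,-0.5,0,-0.7,0],[0.75,-0.8,0,0,0],[0.75,-0.8,0,0,0],[0.75,0,0,0,0]]]' 40
python3 go.py .4915 -.0265 .131
python3 - <<'E'
from m import *
im,d,K,T=shot("wrist"); P=cloud(d,K,T); np.savez("w4.npz",im=im,d=d,K=K,T=T)
h=cv2.cvtColor(im,cv2.COLOR_RGB2HSV); H,S,V=h[...,0],h[...,1],h[...,2]
u=np.array([np.cos(-.241),np.sin(-.241)])
m=((S>120)&(H>12)&(H<30)&(abs(P[...,2]-.142)<.005)).astype(np.uint8); c=max(cv2.findContours(m,0,1)[0],key=cv2.contourArea)
W=np.array([ray(K,T,*x[0],.142)[:2] for x in c],np.float32); print("ring top z",np.median(P[m>0][:,2]),"circ",cv2.minEnclosingCircle(W*1000))
m=((S>120)&((H<8)|(H>172))&(V>100)&(P[...,2]>.09)).astype(np.uint8); n,l,st,ce=cv2.connectedComponentsWithStats(m)
for i in range(1,n):
    if st[i][4]>20: q=P[l==i]; print("red",st[i].tolist(),q.mean(0).round(4),"along",np.percentile(q[:,:2]@u,[2,50,98]).round(4))
m=((abs(P[...,2]-.132)<.003)&(P[...,0]<.6)&(V<110)).astype(np.uint8); n,l,st,ce=cv2.connectedComponentsWithStats(m)
for i in range(1,n):
    if st[i][4]>100: print("grip",st[i].tolist(),P[l==i].mean(0).round(4))
save("w4.png",im)
E
```

```text
time: 11.68
position: [0.5785, -0.0494, 0.233]
tool_rot: [3.118, -0.375, 0.002]
ft_force: [0.1, 0.1, 1.3]
grip_width: 0.751
pos [ 0.5785 -0.0494  0.233 ] yaw -0.2392 tilt [ 0.001  -0.0017 -1.    ] F [0.1 0.1 1.3] grip 0.7508685742814758 t 11.675
units [-2.25 -0.04  2.55] turn 0.02 q [ 0.58  0.23 -0.63  1.62  0.14  1.33 -1.88]
ring top z 0.1423479006031559 circ ((661.0399169921875, -69.52678680419922), 23.653690338134766)
red [231, 98, 21, 6, 109] [ 0.6746 -0.0237  0.1011] along [0.6595 0.6607 0.6624]
red [385, 99, 22, 5, 110] [ 0.652  -0.1164  0.1009] along [0.6597 0.6609 0.6621]
red [273, 247, 91, 5, 426] [ 0.5727 -0.0493  0.109 ] along [0.5663 0.568  0.5695]
grip [307, 382, 21, 21, 427] [ 0.4829 -0.0255  0.1323]
```

View pics/w4.png

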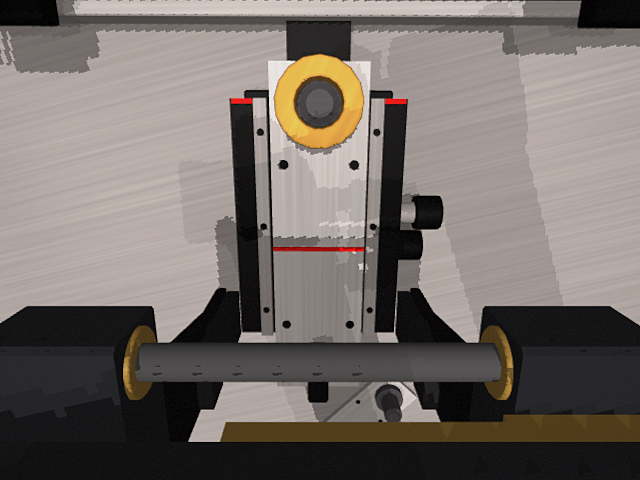

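The ring sits at 0.1423 m top height (0.142 expected), centred on the post at (319,102), and the gripper is clear. The red line is at (318,249) and the ticks are at row 101, so about 93–94 mm of travel is needed. Next is the grip.

```bash
python3 -m jog '[[[0.75,-0.5,0,0,0],[0.75,-0.8,0,0.3,0],[0.75,-0.7,0,0.6,0],[0.75,-0.26,-0.02,0.6,0],[0.75,0,0,0.4,0],[0.75,0,0,0,0],[0.75,0,0,0,0]]]' 40
python3 go.py .4911 -.0275 .130
python3 - <<'E'
from m import *
im,d,K,T=shot("side"); save("s5.png",im,(200,150,380,285),4)
E
```

```text
time: 12.6
position: [0.4934, -0.028, 0.1564]
tool_rot: [-3.118, 0.377, -0.002]
ft_force: [0.0, -0.2, 0.1]
grip_width: 0.751
pos [ 0.4934 -0.028   0.1564] yaw -0.2404 tilt [ 1.4e-03  5.0e-04 -1.0e+00] F [ 0.  -0.2  0.1] grip 0.7508006634048525 t 12.6
units [-0.06  0.    0.66] turn 0.01 q [ 0.63  0.09 -0.65  1.92  0.06  1.15 -1.85]
```

View pics/s5.png

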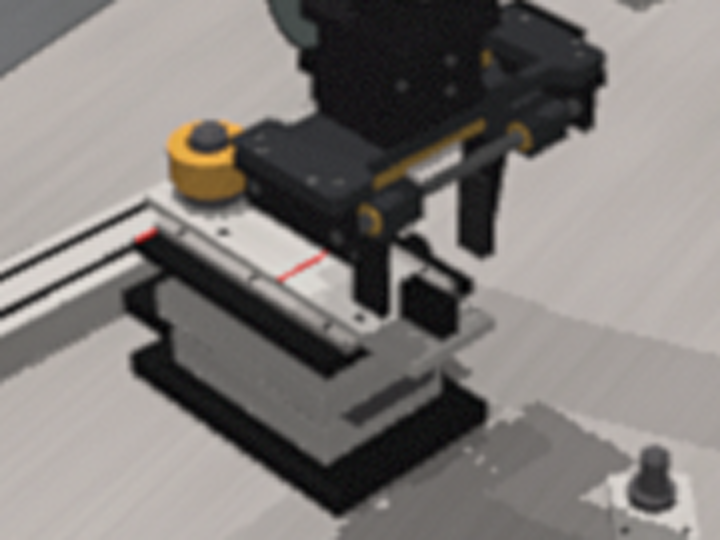

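The side crop shows the ring on the shoulder (207,165) and the fingers straddling the grip (430,300). I'll lower and close.

```bash
python3 -m jog '[[[0.75,-0.05,0,0.3,0],[0.75,0,0,0.26,0],[0.75,0,0,0.1,0],[0.75,0,0,0,0],[0.3,0,0,0,0],[0.1,0,0,0,0],[0.05,0,0,0,0],[0.05,0,0,0,0],[0.05,0,0,0,0],[0.05,0,0,0,0]]]' 40
python3 go.py .4911 -.0275 .130
```

```text
time: 13.9
position: [0.4901, -0.0275, 0.1292]
tool_rot: [3.119, -0.377, -0.0]
ft_force: [-0.3, -0.4, -0.9]
grip_width: 0.159
pos [ 0.4901 -0.0275  0.1292] yaw -0.2404 tilt [-0.e+00 -2.e-04 -1.e+00] F [-0.3 -0.4 -0.9] grip 0.1591295511637605 t 13.9
units [ 0.03 -0.01 -0.02] turn 0.01 q [ 0.62  0.11 -0.65  1.96  0.08  1.1  -1.87]
```

Gripped at 13.8 mm. I'll slide about 80 mm slowly, then check.

```bash
python3 -m jog '[[[0.05,0,0,0,0],[0.05,0.1,0,0,0],[0.05,0.2,0,0,0],[0.05,0.2,0,0,0],[0.05,0.2,0,0,0],[0.05,0.2,0,0,0],[0.05,0.1,0,0,0],[0.05,0,0,0,0]]]' 55
python3 go.py .5811 -.0498 .129
python3 -m jog '[[[0.05,0.1,0,0,0],[0.05,0.2,0,0,0],[0.05,0.2,0,0,0],[0.05,0.2,0,0,0],[0.05,0.2,0,0,0],[0.05,0.1,0,0,0],[0.05,0,0,0,0],[0.05,0,0,0,0]]]' 55
python3 go.py .5811 -.0498 .129
cat > line.py <<'E'
from m import *
import sys
u=np.array([np.cos(-.241),np.sin(-.241)])
for nm in("wrist","side","top"):
    im,d,K,T=shot(nm); P=cloud(d,K,T); save(sys.argv[1]+nm+".png",im)
    h=cv2.cvtColor(im,cv2.COLOR_RGB2HSV); H,S,V=h[...,0],h[...,1],h[...,2]
    m=((S>110)&((H<8)|(H>172))&(V>80)&(P[...,2]>.09)&(P[...,2]<.12)&(P[...,0]<.72)&(P[...,0]>.5)&(abs(P[...,1]+.07)<.08)).astype(np.uint8); n,l,st,ce=cv2.connectedComponentsWithStats(m,connectivity=8)
    for i in range(1,n):
        if st[i][4]>6:
            q=P[l==i]; vv,uu=np.nonzero(l==i); z=.108 if np.median(q[:,2])>.1045 else .1
            r=np.array([ray(K,T,a,b,z)[:2]@u for a,b in zip(uu,vv)])
            print(nm,st[i].tolist(),q.mean(0).round(4),"ray along",np.percentile(r,[2,50,98]).round(4),"mean",r.mean().round(4))
E
python3 line.py a
```

```text
time: 14.9
position: [0.5299, -0.0371, 0.1293]
tool_rot: [-3.119, 0.377, -0.003]
ft_force: [1.4, -0.2, 0.2]
grip_width: 0.157
pos [ 0.5299 -0.0371  0.1293] yaw -0.2404 tilt [ 0.0017 -0.     -1.    ] F [ 1.4 -0.2  0.2] grip 0.15727588773010542 t 14.9
units [1.32 0.   0.01] turn 0.01 q [ 0.6   0.21 -0.63  1.87  0.14  1.11 -1.9 ]
time: 15.9
position: [0.5687, -0.0467, 0.1294]
tool_rot: [3.119, -0.377, 0.004]
ft_force: [1.6, -1.1, 0.7]
grip_width: 0.157
pos [ 0.5687 -0.0467  0.1294] yaw -0.2404 tilt [ 2.3e-03 -3.0e-04 -1.0e+00] F [ 1.6 -1.1  0.7] grip 0.1568820065006115 t 15.9
units [0.32 0.   0.01] turn 0.01 q [ 0.57  0.29 -0.62  1.77  0.19  1.13 -1.92]
wrist [175, 58, 36, 9, 290] [ 0.6747 -0.0239  0.101 ] ray along [0.6595 0.6609 0.6623] mean 0.661
wrist [429, 58, 36, 9, 318] [ 0.652  -0.1163  0.1011] ray along [0.6596 0.661  0.6624] mean 0.661
wrist [236, 91, 166, 9, 1389] [ 0.6517 -0.0669  0.1089] ray along [0.6474 0.6488 0.6502] mean 0.6489
side [234, 207, 5, 4, 12] [ 0.6756 -0.0237  0.1004] ray along [0.6591 0.6621 0.6652] mean 0.6621
```

```bash
python3 - <<'E'
import cv2
a=cv2.imread("pics/awrist.png")[30:130,150:490]; cv2.imwrite("pics/c6.png",cv2.resize(a,None,fx=2.3,fy=2.3,interpolation=cv2.INTER_NEAREST))
E
python3 - <<'E'
from m import *
im,d,K,T=shot("wrist"); P=cloud(d,K,T); u=np.array([np.cos(-.241),np.sin(-.241)])
for c in(185,195,440,450):  # depth profile over the far edge
    print(c,[(r,(ray(K,T,c,r,.1)[:2]@u).round(4),P[r,c,2].round(3),im[r,c].tolist()) for r in range(53,68,1)][:8])
E
```

```text
185 [(53, np.float64(0.6636), np.float64(0.001), [200, 190, 185]), (54, np.float64(0.6633), np.float64(0.001), [196, 193, 188]), (55, np.float64(0.6629), np.float64(0.001), [207, 190, 184]), (56, np.float64(0.6626), np.float64(0.101), [233, 97, 92]), (57, np.float64(0.6622), np.float64(0.1), [245, 14, 9]), (58, np.float64(0.6619), np.float64(0.101), [243, 30, 25]), (59, np.float64(0.6615), np.float64(0.102), [243, 29, 26]), (60, np.float64(0.6612), np.float64(0.101), [242, 30, 26])]
195 [(53, np.float64(0.6636), np.float64(0.0), [198, 189, 184]), (54, np.float64(0.6633), np.float64(0.001), [198, 195, 190]), (55, np.float64(0.6629), np.float64(-0.0), [206, 188, 185]), (56, np.float64(0.6626), np.float64(0.002), [233, 98, 93]), (57, np.float64(0.6622), np.float64(0.101), [245, 16, 15]), (58, np.float64(0.6619), np.float64(0.102), [243, 28, 27]), (59, np.float64(0.6615), np.float64(0.101), [243, 32, 28]), (60, np.float64(0.6612), np.float64(0.102), [243, 33, 30])]
440 [(53, np.float64(0.6637), np.float64(-0.0), [177, 165, 163]), (54, np.float64(0.6634), np.float64(0.0), [176, 167, 163]), (55, np.float64(0.663), np.float64(0.0), [172, 175, 171]), (56, np.float64(0.6627), np.float64(0.0), [196, 165, 164]), (57, np.float64(0.6623), np.float64(0.1), [248, 8, 1]), (58, np.float64(0.662), np.float64(0.1), [242, 22, 21]), (59, np.float64(0.6616), np.float64(0.101), [241, 32, 26]), (60, np.float64(0.6613), np.float64(0.1), [240, 31, 25])]
450 [(53, np.float64(0.6637), np.float64(0.001), [176, 167, 162]), (54, np.float64(0.6634), np.float64(0.001), [174, 167, 164]), (55, np.float64(0.663), np.float64(0.001), [170, 172, 170]), (56, np.float64(0.6627), np.float64(-0.0), [192, 162, 159]), (57, np.float64(0.6623), np.float64(0.101), [248, 5, 4]), (58, np.float64(0.662), np.float64(0.101), [241, 22, 21]), (59, np.float64(0.6616), np.float64(0.101), [239, 23, 22]), (60, np.float64(0.6613), np.float64(0.101), [239, 24, 23])]
```

View pics/c6.png

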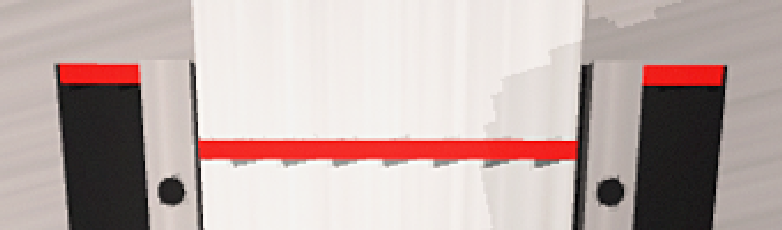

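The crop shows the ticks' outer side (crop row 65) to be the stage edge itself, at 0.6625 along the slide. The line centre (row 150) is at 0.6489, leaving 13.5 mm to go.

```bash
python3 -m jog '[[[0.05,0.08,0,0,0],[0.05,0.13,0,0,0],[0.05,0.09,0,0,0],[0.05,0.04,0,0,0],[0.05,0,0,0,0],[0.05,0,0,0,0],[0.05,0,0,0,0]]]' 55
python3 go.py .5811 -.0498 .129
python3 line.py b; python3 - <<'E'
from m import *
im,d,K,T=shot("wrist"); P=cloud(d,K,T); u=np.array([np.cos(-.241),np.sin(-.241)])
m=(im.min(-1)>150)&(abs(P[...,2]-.108)<.006)&(P[...,0]<.76); q=P[m]; n=np.c_[q[:,:2]@u,q[:,:2]@[-u[1],u[0]],np.ones(len(q))]
c=np.linalg.lstsq(n,q[:,2],rcond=None)[0]; print("plate slope along, across",c[:2].round(4),"z",q[:,2].mean(),"n",len(q),"along",np.ptp(n[:,0]))
a=cv2.imread("pics/bwrist.png"); b=cv2.imread("pics/bside.png")
x=cv2.resize(a[0:240,120:520],(480,288)); y=cv2.resize(b[130:290,190:370],(324,288)); cv2.imwrite("pics/c7.png",np.hstack([x,y])[:,:800])
E
```

```text
time: 16.98
position: [0.5812, -0.0496, 0.1293]
tool_rot: [-3.119, 0.376, -0.001]
ft_force: [-1.3, 0.7, 4.5]
grip_width: 0.156
pos [ 0.5812 -0.0496  0.1293] yaw -0.2402 tilt [ 4.e-04  0.e+00 -1.e+00] F [-1.3  0.7  4.5] grip 0.15591929684813505 t 16.975
units [-0.    0.    0.01] turn 0.01 q [ 0.56  0.32 -0.61  1.74  0.2   1.14 -1.92]
wrist [236, 90, 165, 10, 1391] [ 0.6643 -0.0696  0.1089] ray along [0.6602 0.6616 0.663 ] mean 0.6617
wrist [179, 94, 34, 8, 272] [ 0.6748 -0.0238  0.101 ] ray along [0.6597 0.661  0.6623] mean 0.661
wrist [427, 94, 35, 9, 287] [ 0.6519 -0.1162  0.101 ] ray along [0.6595 0.6609 0.6624] mean 0.6608
side [234, 207, 5, 4, 12] [ 0.675  -0.0231  0.101 ] ray along [0.6591 0.6621 0.6652] mean 0.6621
plate slope along, across [0.0064 0.0012] z 0.10810288999751776 n 44779 along 0.10702380251076171
```

View pics/c7.png

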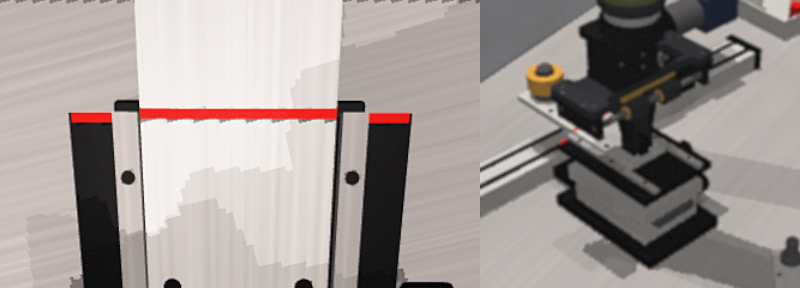

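The crop shows the red line (row 113) in line with the ticks (row 117) to within 1 mm, the carrier lying flat and the ring on its post. I'll make one last check that it holds still, then hand in.

```bash
python3 -m jog '[[[0.05,0.02,0,0,0],[0.05,0,0,0,0],[0.05,0,0,0,0],[0.05,0,0,0,0]]]' 55
python3 go.py .5811 -.0498 .129; python3 line.py d | grep wrist
python3 -c "
from bench import job; print(job.close_job())"
```

```text
time: 17.68
position: [0.5814, -0.0497, 0.1293]
tool_rot: [3.119, -0.376, -0.001]
ft_force: [-2.8, 1.9, 5.9]
grip_width: 0.155
pos [ 0.5814 -0.0497  0.1293] yaw -0.2401 tilt [-8.e-04 -0.e+00 -1.e+00] F [-2.8  1.9  5.9] grip 0.15530496261499657 t 17.675
units [-0.01  0.    0.01] turn 0.01 q [ 0.56  0.32 -0.61  1.74  0.2   1.15 -1.92]
wrist [236, 90, 165, 10, 1408] [ 0.6645 -0.0696  0.1089] ray along [0.6604 0.6621 0.6635] mean 0.662
wrist [178, 94, 35, 9, 306] [ 0.6748 -0.0239  0.1011] ray along [0.6595 0.661  0.6625] mean 0.661
wrist [427, 95, 35, 8, 276] [ 0.652  -0.1163  0.101 ] ray along [0.6596 0.6611 0.6622] mean 0.6609
the job is handed in; nothing more can be done
None
```

I lowered the brass ring over the post until it sat on the shoulder and released it while the carrier was still drawn back. I then took the black grip, slid the carrier out about 94 mm, and handed in at about 18 s still holding the grip at 55 N.

**Last checks:**
- **Line position:** the red line's centre is about 0.5 mm short of the stage's far edge, within the roughly 2 mm calibration.
- **Ring:** after release its top measured 142.3 mm against 142 mm expected, and it was still on the post in the side view after the slide.
- **Carrier:** the grip height held at 129.3 mm, with a steady 5–6 N on the wrist from holding the tail down. A plane fit to the plate showed about 0.006 rad with the outer end up. That is opposite to tipping, so I took it as depth-camera bias but did not confirm it.
- **Not checked:** the side camera could not separate the line from the ticks, and the top camera did not show either, so the line position rests on the wrist camera alone. I did not measure the other small things again. The arm's path stayed clear of them and of the lamp and camera, and I saw no contact forces on the way.

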